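# Clip the stack-room key onto its eye

### The arm

A 6-joint arm with a two-finger parallel gripper is mounted at the origin on the work surface. World frame = base frame: x ahead of the robot, y to its left, z up, the work surface at z = 0. Lengths are in mm, angles in rad, forces in N, time in s.
With the tool pointing down it reaches from about 300 to 775 mm from the base axis. Payload 14.6 kg.
Tool frame: the origin (TCP) lies midway between the tips of the shut fingers; the grasp point (between the pads) lies 19 mm behind it; z points along the fingers, y is the line along which they close (so a half turn about z gives the same grasp; the last joint's range is limited). The gripper opens to 94 mm and grips with 3 to 60 N. Pads are 16 mm wide; open, the fingers measure 119 mm over their backs; the gripper's body (75 mm by 177 mm) begins 78 mm behind the grasp point.
Start: joints at [-1.268, 0.3, 1.521, -0, 1.321, -0.067], TCP at [198.778, -512.812, 205.446] pointing down, gripper open.
Joint ranges: [-3.03, 3.03], [-0.79, 2.21], [0.23, 2.52], [-1.04, 4.18], [0, 3.07], [-2.55, 2.55]. Speed limits (rad/s): [2.22, 2.22, 2.57, 3.14, 3.14, 3.14].

### API

Orientations are given as [roll, pitch, yaw] about the fixed x, y, z axes, in that order (R = Rz(yaw) Ry(pitch) Rx(roll)).
In Python, from cell import manip, camera gives the robot as it stands.
- The arm moves only by the tool move_arm, never from a script. Its arguments are lists of equal length, an entry for each row: "dp": the shift along the world's x, y, z in mm, a list of three; "rotation": the turn, a rotation vector about the world's x, y, z in rad, a list of three; "hand": the opening, from 0 (shut) to 1 (fully open). A call has 1 to 10 rows; each row shifts and turns the commanded pose from where the row before left it; what a row does not reach is not made up. A row lasts 1/8 s, in which the tool goes at most 62.5 mm and 10.7 degrees, less where a joint would pass 70% of its speed; a pose out of reach is approached as far as the arm can. A call with a gripper value outside its range is refused whole. The fingers move at their own pace and stop on an object; "newtons" is the grip in N (left out, the last holds). Time passes only in rows, so rows that do not move let the fingers close. It gives the time, the measured TCP pose, the force, the opening and the grip force at its end, in the units of the state.
- manip.read_state(): the state, without advancing time (a new reading comes with each control period).
- camera(name): name is "scene" or "top" or "wrist"; returns a dict with "image" (384x512x3 uint8, red, green, blue), "fx", "fy", "cx", "cy" (pixels), "k1" (the pictures are not rectified: a ray, as slopes to the right and down, at radius r is drawn at 1 + k1 r^2 times it, then the intrinsics apply), "R" (3x3) and "t" (3): a world point X has camera coordinates R X + t; the wrist camera has in their place "mount" (4x4, takes a point from camera to tool coordinates, whose origin is the TCP and whose axes are the flange's). Camera axes: x right, y down, z forward; pixel columns grow to the right and rows downward; lengths in mm; the calibration is good to about 2 mm. A picture is of the moment at which its call begins: read the wrist's pose just before it. There is no depth.
- manip.sign_off(): hands the job in; it is judged then, once.
The state is a dict: "clock": time; "joints": joint angles; "qd": joint speeds; "effort": joint torques, N m; "eef_pos": TCP position; "eef_rot": TCP orientation; "wrist_force": force on the tool from outside, world axes, zero at the start; "moment": the same for the moment, N m; "finger_gap": finger opening in mm; "finger_force": force on a finger pad.
Only numpy, scipy, OpenCV 4.12 (cv2) and the standard library are available. Lean on these libraries where they do the work, as an engineer would, in place of code of your own. Each camera call takes 0.05 s, during which the arm holds its last target. There are 200 camera calls.

### The job

Put the stack-room key away: pick it up by its wooden fob, push the sprung gate of its snap hook against the upright bar of the steel eye until the bar is inside the hook and the gate has snapped shut behind it, then pull the key back against the bar with a gentle steady tug of about 8 N for a second to prove that it holds. Slacken off and let go, so that the key is left lying flat on the desk, still clipped on. Never push or pull on the eye with more than about 12 N, feel for the bar since it is bent a few millimetres out of place, and leave the book, the stamp and the pencil cup where they are.

Things in the scene. Friction and masses are not known exactly. Their poses are not given: they have to be found in the camera images.
- hook: The key, about 0.17 kg, lying flat on the desk: wooden fob 70 mm long (x -35 to 35), 22 wide (y), 24 high; grip it across its width. In front of it a flat snap hook of 10 mm steel rod (top 10 mm high), behind it a brass key blade to x = -64. Origin: underside of the fob's middle; +x along the fob to the hook's gate, z up. Hook: stem to x = 50, then a bow with two arms to x = 106.
- throat (a point): Point in front of the shut gate where the 8 mm bar's axis should be as it first meets the gate: x = 115, y = 3, z = 5 mm in the key's frame (all these points have the key's axes). Moving the key along its +x from there, the bar gets between nose and gate if its axis keeps to within about 3 mm of y = 3; nearer the -y side it strikes the nose, nearer +y it jams the gate on its stop. The hook's foremost point is x = 116.
- nose (a point): End of the rigid nose (rod centre, 10 mm rod) on the -y side of the hook's mouth: x = 111, y = -10, z = 5 mm in the key's frame. The arms' centre lines are at y = +22 and -22 (34 mm clear between them); the -y arm curls into the nose. A bar caught on the nose pushes the key back and to its -y; one pressing the gate pushes it back and to its +y.
- bow_in (a point): Point inside the hook, x = 70, y = 3, z = 5 mm in the key's frame. Once the bar's axis is this deep (x = 74 or less) the gate falls shut behind it; at x = 61 the bar meets the back of the bow. Pulled back against the inside of the shut gate, the bar's axis is at about x = 99.
- gate (a joint): Swing of the gate, the 8 mm round rod that closes the front of the hook, hinged at the end of the +y arm (x = 106, y = 22 mm in the key's frame), 28 mm to its free end. Rad: 0 = shut (a spring holds it there), grows as it is pressed inward, towards the fob; stop at 1.31. It cannot open outward. A bar pressing near its free end needs about 2 to 6 N.
- gate_tip (a point): Free end of the gate (rod centre). Shut, it is beside the nose at x = 108, y = -6, z = 5 mm in the key's frame; it swings with the gate.
- eye: The eye, rigid and fixed: an upright 8 mm steel bar that rises from the desk and at 54 mm height bends back level into the upright plate of a grey bookend (plate 90 mm wide, 85 high, near face 80 mm behind the bar), two small books behind it. Origin: where the bar's foot should be, desk height; +x from bar to plate, z up. Between bar and plate it is open from 0 to 50 mm height.
- eye_bar (a point): Where the upright bar's axis should be, 5 mm above the desk, level with the hook's rod when the key lies flat; axes as the eye's. The bar was bent by hand: it is upright and does not give, but really stands up to 7 mm nearer or farther (eye's x) and up to 6 mm to either side (eye's y) of this point, another amount each time, which the readings do not show.
- book: Bystander: green paperback 110 x 170 x 26 mm lying flat, origin centre of its underside.
- stamp: Bystander: wooden hand stamp 38 mm in diameter, 68 mm high, upright, origin centre of its underside.
- cup: Bystander: black pencil cup 72 mm in diameter, 90 mm high (pens to 155 mm), upright, origin centre of its underside.
Things that resemble listed ones, but are neither listed nor needed, are in the scene too. There is more than one size of the hook; the one meant has the size given above.

How it is judged (in metres and radians):
On the way, in this order (a step that is already met when the one before it is completed fails the run):
1. the eye's bar presses the gate inward (value of joint gate above 0.5 rad and contact force between hook and eye above 0.5 N), for 0.02 s.
2. the bar is inside the hook and the gate is shut behind it (x of eye_bar in the frame of hook between 0.05 and 0.107 m and y of eye_bar in the frame of hook between -0.022 and 0.022 m and height (world z) of hook below 0.03 m and value of joint gate below 0.1 rad), for 0.1 s.
3. the key is tugged back: bar against the inside of the shut gate with more than 4 N for 0.3 s (all of step 2 and x of eye_bar in the frame of hook above 0.087 m and contact force between hook and eye above 4 N), for 0.3 s.
At the end, for the whole second after the job is handed in: The bar is inside the hook (eye_bar 50 to 107 mm ahead of the fob's middle, within 22 mm of the hook's centre line), the gate is shut (under 0.1 rad), the key lies flat on the desk (under 6 mm high, tilt under 0.1 rad), slack (under 3 N on the eye), at rest and let go (all of step 2 and height (world z) of hook below 0.006 m and angle between hook's own z axis and vertical below 0.1 rad and linear speed of hook below 0.02 m/s and contact force between hook and eye below 3 N); the robot touches nothing.
It fails at once if the key loads the eye with more than 16 N (contact force between hook and eye above 16 N).
It fails at once if the robot presses on the eye with more than 10 N (contact force between any of the fingers, the arm and eye above 10 N).
It fails at once if book, stamp or cup shifted more than 20 mm or tipped (distance of any of book, stamp, cup from where it was at the start of the episode above 0.02 m or angle between any of book, stamp, cup's own z axis and vertical above 0.3 rad).
It also fails if it takes over 61 s, if anything falls off the work surface, if the arm or the gripper's body presses on something with over 40 N, if the wrist force passes 120 N, or if a joint passes its speed limit or range.

## Working session

There is one attempt and no reset: what is moved stays moved. The work goes in short steps, Python scripts to look and compute and a tool call to move; the robot and the scene stay as the last step left them, time stands still between calls to the robot, and variables do not carry over. Pictures are saved under pics/ and viewed, at most 13 in all, crops included, and the job is handed in when it is done.

Besides the shell and the picture viewer there is one more tool, called after "Emit:" as name(argument=value, ...) on one line, values as JSON. move_arm: Moves the arm, as the interface text tells. Its arguments: {"type":"object","properties":{"dp":{"type":"array","items":{"type":"array","items":{"type":"number"}}},"rotation":{"type":"array","items":{"type":"array","items":{"type":"number"}}},"hand":{"type":"array","items":{"type":"number"}},"newtons":{"type":"number"}},"required":["dp","rotation","hand"]}

```bash
mkdir -p pics; ls; python3 - <<'E'
from cell import manip, camera
import cv2, numpy as np, json
for n in ("scene","top"):
    c=camera(n); cv2.imwrite(f"pics/{n}0.png",c["image"][:,:,::-1])
    print(n,{k:np.round(v,4).tolist() if not isinstance(v,dict) else v for k,v in c.items() if k!="image"})
a=cv2.imread("pics/scene0.png");b=cv2.imread("pics/top0.png")
print(manip.read_state())
E
```

```text
pics
scene {'fx': 392.7244, 'fy': 392.7244, 'cx': 253.5195, 'cy': 193.1325, 'k1': 0.032, 'R': [[0.8592, 0.5114, 0.0169], [0.2996, -0.4761, -0.8268], [-0.4148, 0.7154, -0.5623]], 't': [-525.9146, -89.7619, 1230.6009]}
top {'fx': 417.8085, 'fy': 417.8085, 'cx': 252.2887, 'cy': 197.8156, 'k1': -0.1477, 'R': [[-0.0228, -0.9997, -0.0024], [-0.9982, 0.0229, -0.0546], [0.0547, 0.0011, -0.9985]], 't': [55.3031, 602.7302, 1214.9408]}
{'clock': 0.1, 'joints': array([-1.26758463e+00,  3.00436368e-01,  1.52147033e+00,  1.15739945e-05,
        1.32067731e+00, -6.66239270e-02]), 'qd': array([ 0.00101531, -0.00156703, -0.00260443,  0.00052083,  0.00019599,
        0.00054478]), 'effort': array([ 1.34171146e-04, -5.32644832e+01, -3.53286231e+01,  7.09198276e-02,
        2.34908215e-02, -4.30771058e-05]), 'eef_pos': array([ 198.72927455, -512.61685945,  204.95222414]), 'eef_rot': array([-3.14060424e+00, -7.71853567e-05,  3.69832719e-01]), 'wrist_force': array([-0.64388723, -0.10437682,  0.45122756]), 'moment': array([-0.03125827, -0.01942164,  0.00117738]), 'finger_force': 0.0, 'finger_gap': 93.7168777229688}
```

View pics/top0.png

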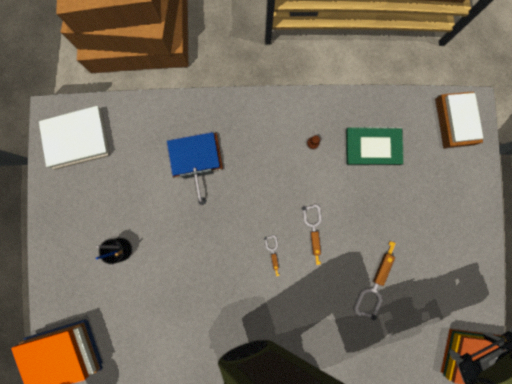

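View pics/scene0.png

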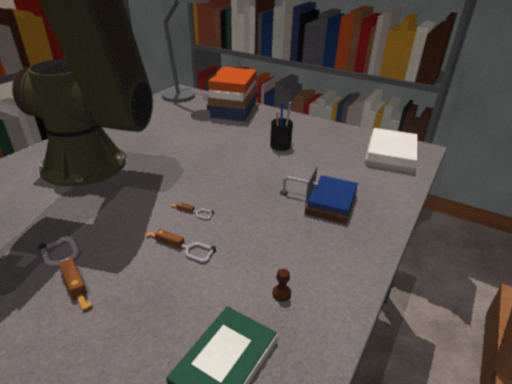

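The top view shows three keys: small at (272,256), medium at (315,235) and large at (378,280). The eye's bar end is near (202,200), and the plate and blue books are at (195,155). Next I'll measure which key is 180 mm long, and get precise points.

```bash
cat > h.py <<'E'
import numpy as np, cv2
from cell import manip, camera
from scipy.spatial.transform import Rotation as Ro
def pose(c):
    """camera centre C and world-from-camera rotation"""
    if "mount" in c:
        s=c["state"]; T=np.eye(4); T[:3,:3]=Ro.from_euler("xyz",s["eef_rot"]).as_matrix(); T[:3,3]=s["eef_pos"]
        M=T@np.array(c["mount"]); return M[:3,3],M[:3,:3]
    R=np.array(c["R"]); return -R.T@np.array(c["t"]),R.T
def shot(n):
    s=manip.read_state(); c=camera(n); c["state"]=s; return c
def ray(c,px):
    px=np.atleast_2d(px).astype(float)
    d=np.c_[(px[:,0]-c["cx"])/c["fx"],(px[:,1]-c["cy"])/c["fy"]]
    u=d.copy()
    for _ in range(20): u=d/(1+c["k1"]*(u**2).sum(1,keepdims=True))
    C,W=pose(c); return C,np.c_[u,np.ones(len(u))]@W.T
def onplane(c,px,z):
    C,D=ray(c,px); return C+D*((z-C[2])/D[:,2:])
def proj(c,X):
    C,W=pose(c); p=(np.atleast_2d(X)-C)@W; u=p[:,:2]/p[:,2:]
    u=u*(1+c["k1"]*(u**2).sum(1,keepdims=True)); return u*[c["fx"],c["fy"]]+[c["cx"],c["cy"]]
E
python3 - <<'E'
from h import *
t=shot("top"); s=shot("scene")
P=onplane(t,[(319,264),(311,206),(392,242),(372,318),(277,275),(269,237)],8)
print(P.round(0), [np.linalg.norm(P[i]-P[i+1]).round() for i in (0,2,4)])
h=cv2.cvtColor(t["image"],cv2.COLOR_RGB2HSV)
m=cv2.inRange(h,(5,120,80),(22,255,255))[200:300,250:410]
n,l,st,ce=cv2.connectedComponentsWithStats(m)
for i in range(1,n):
    if st[i,4]>15:
        ys,xs=np.where(l==i); Q=onplane(t,np.c_[xs+250,ys+200],20)[:,:2]; r=cv2.minAreaRect(Q.astype(np.float32)); print(st[i],r)
a=cv2.resize(t["image"][120:280,150:350],None,fx=4,fy=4,interpolation=cv2.INTER_CUBIC)[:600]
b=cv2.resize(s["image"][160:300,130:370],None,fx=3.3,fy=3.3,interpolation=cv2.INTER_CUBIC)
cv2.imwrite("pics/a.png",a[:,:,::-1]); cv2.imwrite("pics/b.png",b[:,:,::-1])
E
```

```text
[[ 403. -152.    8.]
 [ 576. -132.    8.]
 [ 462. -375.    8.]
 [ 236. -309.    8.]
 [ 374.  -26.    8.]
 [ 487.   -5.    8.]] [np.float64(174.0), np.float64(236.0), np.float64(115.0)]
[ 61  31  10  34 220] ((452.7843933105469, -141.69082641601562), (97.246826171875, 22.853538513183594), 4.8706254959106445)
[125  41  21  45 373] ((400.3216247558594, -353.76123046875), (32.319583892822266, 132.48330688476562), 67.71086883544922)
[22 54  7 22 96] ((406.7687072753906, -20.46722984313965), (63.656307220458984, 14.661542892456055), 8.973296165466309)
```

View pics/a.png

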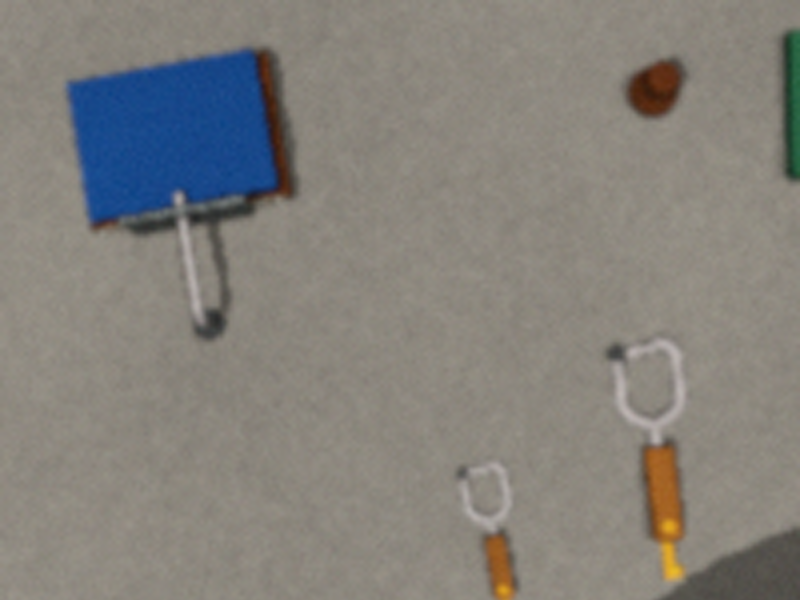

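View pics/b.png

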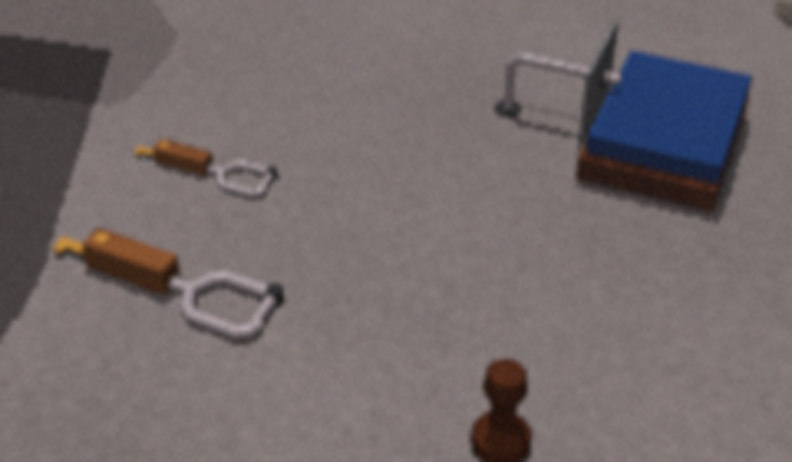

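The medium key is the right one: fob about 22 mm wide, 174 mm overall, yaw about 0.085, with its dark hinge on the +y side. The bar stands near top-image pixel (201,201) and its foot is near scene pixel (284,192). I'll move over the fob for a close look.

Emit:
move_arm(dp=[[25, 37, 0], [25, 37, 0], [25, 37, 0], [25, 37, 0], [25, 37, 0], [25, 37, 0], [25, 37, 0], [25, 37, 0], [25, 37, 0], [25, 37, 0]], rotation=[[0, 0, -0.0285], [0, 0, -0.0285], [0, 0, -0.0285], [0, 0, -0.0285], [0, 0, -0.0285], [0, 0, -0.0285], [0, 0, -0.0285], [0, 0, -0.0285], [0, 0, -0.0285], [0, 0, -0.0285]], hand=[1, 1, 1, 1, 1, 1, 1, 1, 1, 1])

```text
clock: 1.45
eef_pos: [449.4, -141.4, 205.4]
eef_rot: [-3.142, -0.0, 0.084]
wrist_force: [0.1, -0.7, -0.4]
finger_gap: 93.7
finger_force: 0.0
```

```bash
python3 - <<'E'
from h import *
t=shot("top"); s=shot("scene"); w=shot("wrist")
print(w["state"]["eef_pos"],w["state"]["eef_rot"],w["fx"],np.round(w["mount"],3).tolist(),w["k1"])
cv2.imwrite("pics/w1.png",w["image"][:,:,::-1])
def px(crop,ox,oy,f): return np.array(crop)/f+[ox,oy]
T=lambda x,y:px((x,y),150,120,4); S=lambda x,y:px((x,y),130,160,3.3)
print("foot top",onplane(t,T(208,325),0),"foot scene",onplane(s,S(508,106),0))
print("bartop top",onplane(t,T(197,322),54),"scene",onplane(s,S(513,60),54))
print("arm at plate top",onplane(t,T(181,197),54), "scene",onplane(s,S(595,72),54))
print("plate near top edge ends, z85",onplane(t,[T(120,219),T(253,201)],85))
for n in("a",):
    h=cv2.cvtColor(t["image"],cv2.COLOR_RGB2HSV); m=cv2.inRange(h,(100,120,60),(130,255,255)); m[:100]=0;m[220:]=0;m[:,:150]=0;m[:,240:]=0
    ys,xs=np.where(m); Q=onplane(t,np.c_[xs,ys],50)[:,:2].astype(np.float32); print("blue",cv2.minAreaRect(Q))
E
```

```text
[ 450.07851814 -140.18696199  205.31115911] [-3.14110896e+00 -5.41917369e-05  8.74438593e-02] 329.77196387780566 [[-0.001, -0.969, -0.248, 71.842], [1.0, -0.001, 0.001, -0.248], [-0.001, -0.248, 0.969, -178.269], [0.0, 0.0, 0.0, 1.0]] -0.04220273853882971
foot top [[597.89919684 192.25048237   0.        ]] foot scene [[597.84423958 193.7693868    0.        ]]
bartop top [[597.56778405 193.53652002  54.        ]] scene [[603.78812115 184.13122758  54.        ]]
arm at plate top [[687.9017242  203.79222324  54.        ]] scene [[669.49589713 203.62111373  54.        ]]
plate near top edge ends, z85 [[669.55824913 242.81277155  85.        ]
 [679.85874425 148.94222931  85.        ]]
blue ((734.5379638671875, 211.45327758789062), (103.8619613647461, 138.52249145507812), 9.022486686706543)
```

View pics/w1.png

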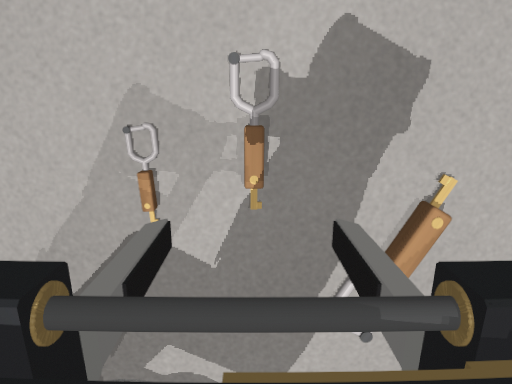

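The wrist view shows the right key's fob at (255,157), with the hinge at (234,57) and the nose on the right (272,57). Measuring the key precisely.

```bash
python3 - <<'E'
from h import *
w=shot("wrist"); im=w["image"]; h=cv2.cvtColor(im,cv2.COLOR_RGB2HSV)
m=cv2.inRange(h,(3,100,40),(19,255,255)); m[:100]=0; m[:,:225]=0; m[:,285:]=0; m[200:]=0
ys,xs=np.where(m)
for y in range(122,192,4):
    r=np.where(m[y])[0]
    if len(r): A=onplane(w,[(r[0]-.5,y),(r[-1]+.5,y)],24); print(y,r[0],r[-1],A[:,:2].round(1).tolist())
Q=onplane(w,np.c_[xs,ys],24)[:,:2].astype(np.float32); print(cv2.minAreaRect(Q))
# rod: bright low-sat columns
g=cv2.cvtColor(im,cv2.COLOR_RGB2GRAY).astype(int); 
for y in (70,80,88): print(y,g[y,224:290].tolist())
print(onplane(w,[(234,57),(255,57),(272,57)],5).round(1))
E
```

```text
126 244 261 [[499.3, -128.6], [501.0, -147.9]]
130 243 262 [[495.0, -127.9], [496.9, -149.3]]
134 243 262 [[490.7, -128.2], [492.6, -149.7]]
138 243 262 [[486.5, -128.6], [488.3, -150.1]]
142 243 262 [[482.1, -128.9], [484.0, -150.5]]
146 243 262 [[477.8, -129.3], [479.7, -151.0]]
150 243 262 [[473.5, -129.6], [475.4, -151.4]]
154 243 262 [[469.1, -130.0], [471.0, -151.8]]
158 243 262 [[464.7, -130.3], [466.6, -152.2]]
162 243 261 [[460.3, -130.7], [462.1, -151.5]]
166 243 261 [[455.8, -131.1], [457.6, -152.0]]
170 243 261 [[451.3, -131.4], [453.2, -152.4]]
174 243 261 [[446.8, -131.8], [448.7, -152.8]]
178 243 261 [[442.3, -132.1], [444.2, -153.2]]
182 243 261 [[437.7, -132.5], [439.6, -153.7]]
186 244 261 [[433.3, -134.0], [435.0, -154.1]]
190 255 255 [[429.7, -146.7], [429.8, -147.8]]
((460.13543701171875, -141.72105407714844), (82.55775451660156, 20.867563247680664), 4.64451265335083)
70 [171, 170, 169, 166, 146, 174, 187, 199, 211, 204, 191, 179, 156, 114, 165, 171, 171, 170, 170, 171, 170, 170, 167, 166, 167, 168, 168, 167, 166, 168, 169, 172, 169, 121, 119, 119, 116, 116, 115,
[... 174 characters left out ...]
 198, 210, 206, 192, 180, 158, 115, 122, 154, 174, 174, 174, 173, 169, 168, 167, 166, 162, 161, 162, 165, 168, 167, 122, 122, 121, 120, 118, 118, 118, 120, 119, 118, 118, 118, 116, 100, 97, 114, 125, 134, 145, 155, 148, 143, 136, 127, 118, 117, 119, 121, 123, 123, 123, 123, 121, 119, 119, 120]
88 [171, 171, 171, 171, 154, 171, 186, 198, 210, 207, 192, 182, 159, 117, 121, 168, 166, 168, 168, 169, 169, 169, 171, 173, 173, 171, 168, 168, 168, 167, 163, 115, 116, 117, 118, 118, 117, 118, 118, 119, 119, 118, 118, 115, 99, 115, 127, 135, 147, 155, 147, 142, 133, 118, 118, 118, 118, 121, 121, 120, 118, 118, 117, 117, 117, 119]
[[ 570.7 -112.     5. ]
 [ 572.6 -134.6    5. ]
 [ 574.3 -152.9    5. ]]
```

Emit:
move_arm(dp=[[16, -1, -30], [0, 0, -45], [0, 0, -45], [0, 0, -45], [0, 0, -25], [0, 0, -12]], rotation=[[0, 0, -0.003], [0, 0, 0], [0, 0, 0], [0, 0, 0], [0, 0, 0], [0, 0, 0]], hand=[1, 1, 1, 1, 1, 1])

```text
clock: 2.4
eef_pos: [463.8, -144.6, 2.3]
eef_rot: [-3.141, 0.002, 0.081]
wrist_force: [-0.7, 1.1, 0.4]
finger_gap: 94.1
finger_force: 0.0
```

Emit:
move_arm(dp=[[0, 0, 0], [0, 0, 0], [0, 0, 0], [0, 0, 0], [0, 0, 0], [0, 0, 0], [0, 0, 0]], rotation=[[0, 0, 0], [0, 0, 0], [0, 0, 0], [0, 0, 0], [0, 0, 0], [0, 0, 0], [0, 0, 0]], hand=[0, 0, 0, 0, 0, 0, 0], newtons=45)

```text
clock: 3.28
eef_pos: [464.8, -143.8, 3.4]
eef_rot: [-3.142, 0.0, 0.082]
wrist_force: [0.5, -0.2, -0.2]
finger_gap: 27.5
finger_force: 0.0
```

Emit:
move_arm(dp=[[0, 0, 0], [0, 0, 0], [0, 0, 0]], rotation=[[0, 0, 0], [0, 0, 0], [0, 0, 0]], hand=[0, 0, 0])

```text
clock: 3.65
eef_pos: [464.8, -143.8, 3.5]
eef_rot: [-3.142, -0.0, 0.082]
wrist_force: [-0.6, 0.6, 0.5]
finger_gap: 21.7
finger_force: 44.8
```

Emit:
move_arm(dp=[[0, 0, 5], [0, 0, 20], [0, 0, 45], [0, 0, 30]], rotation=[[0, 0, 0], [0, 0, 0], [0, 0, 0], [0, 0, 0]], hand=[0, 0, 0, 0])

```text
clock: 4.15
eef_pos: [464.9, -143.9, 105.4]
eef_rot: [3.141, -0.001, 0.082]
wrist_force: [-1.6, -0.6, -1.7]
finger_gap: 22.1
finger_force: 44.8
```

Gripped and lifted. I'll go beside the eye for a close look at it and at the key in the hand.

Emit:
move_arm(dp=[[5, 45, 20], [5, 45, 20], [5, 45, 20], [5, 45, 20], [5, 45, 20], [0, 0, 0], [0, 0, 0]], rotation=[[0, 0, 0.005], [0, 0, 0.005], [0, 0, 0.005], [0, 0, 0.005], [0, 0, 0.008], [0, 0, 0], [0, 0, 0]], hand=[0, 0, 0, 0, 0, 0, 0])

```text
clock: 5.03
eef_pos: [489.4, 80.8, 203.0]
eef_rot: [3.141, 0.001, 0.11]
wrist_force: [-0.0, -0.4, -2.0]
finger_gap: 21.9
finger_force: 44.8
```

```bash
python3 - <<'E'
from h import *
import pickle
w=shot("wrist"); pickle.dump(w,open("w2.pkl","wb")); print(w["state"]["eef_pos"],w["state"]["eef_rot"])
cv2.imwrite("pics/w2.png",cv2.resize(w["image"][:,:400],None,fx=2,fy=2,interpolation=cv2.INTER_CUBIC)[:600,:,::-1])
E
```

```text
[489.40318112  80.79506278 203.02183843] [3.14137768e+00 8.96909017e-04 1.09980265e-01]
```

View pics/w2.png

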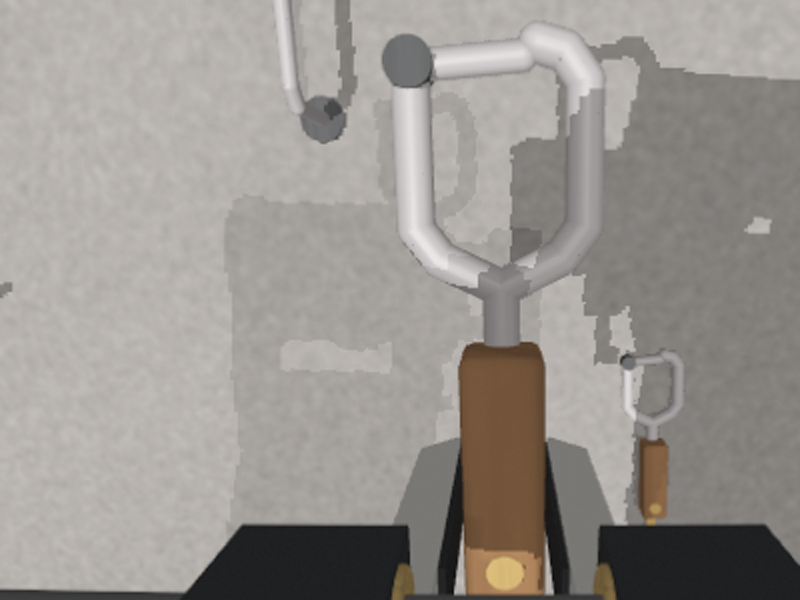

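The wrist view shows the hook in the hand (hinge at px (203,30)), the eye's foot disc at px (161,59) and the bar's top bend near (148,53). I'll compute the bar position from both and the hook's offset in the tool frame.

```bash
python3 - <<'E'
from h import *
import pickle
w=pickle.load(open("w2.pkl","rb")); s=w["state"]; p=np.array(s["eef_pos"]); yaw=s["eef_rot"][2]
print("foot z2",onplane(w,(161.5,59.5),2)[0],"elbow z50",onplane(w,(149,53),50)[0],"z54",onplane(w,(147.5,50),54)[0])
print("arm top edge z54",onplane(w,(141,2),54)[0])
c,sn=np.cos(yaw),np.sin(yaw)
def tl(px,zk):
    X=onplane(w,px,p[2]-3.4+zk)-p; return np.c_[X[:,0]*c+X[:,1]*sn,-X[:,0]*sn+X[:,1]*c].round(1).tolist()
# rod arms silhouette -> centre at z=5; hinge
print("arms L,R rows 75,100",tl([(206,75),(292.5,75),(206.5,100),(292.5,100)],5))
print("hinge",tl([(203.5,30)],10),"stem",tl([(251,160)],5),"fob front corners",tl([(230.5,175),(271,175)],24),"fob edges low",tl([(232,265),(272,265)],24))
g=cv2.cvtColor(w["image"],cv2.COLOR_RGB2GRAY)
cv2.imwrite("pics/w3.png",cv2.resize(g[0:85,120:200],None,fx=7,fy=7,interpolation=cv2.INTER_CUBIC))
E
```

```text
foot z2 [599.43208459 191.18024895   2.        ] elbow z50 [599.2158335  190.39045844  50.        ] z54 [601.26735756 190.68582528  54.        ]
arm top edge z54 [642.03826469 198.48085381  54.        ]
arms L,R rows 75,100 [[87.4, 23.3], [87.4, -20.8], [75.0, 23.4], [75.0, -21.2]]
hinge [[107.8, 23.2]] stem [[43.6, 0.4]] fob front corners [[39.2, 10.4], [39.2, -9.4]] fob edges low [[-9.0, 10.4], [-9.0, -10.6]]
```

View pics/w3.png

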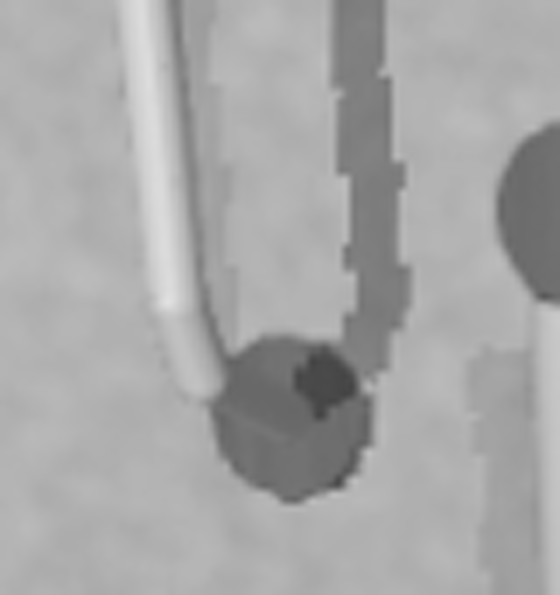

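The bar reads (599.4, 190.9) from both foot and bend, and the hook sits about 1 mm towards +y in the tool frame. I'll go to a standoff with the throat about 25 mm short of the bar.

Emit:
move_arm(dp=[[-15, 45, 0], [-15, 45, -20], [0, 0, -45], [0, 0, -45], [0, 0, -45], [0, 0, -30], [0, 0, -11], [0, 0, 0]], rotation=[[0, 0, 0], [0, 0, 0], [0, 0, 0], [0, 0, 0], [0, 0, 0], [0, 0, 0], [0, 0, 0], [0, 0, 0]], hand=[0, 0, 0, 0, 0, 0, 0, 0])

```text
clock: 6.08
eef_pos: [459.8, 170.6, 7.4]
eef_rot: [3.141, 0.001, 0.109]
wrist_force: [1.2, 0.5, -1.8]
finger_gap: 21.5
finger_force: 44.8
```

```bash
python3 - <<'E'
from h import *
f=[manip.read_state() for _ in range(1)][0]
t=shot("top"); w=shot("wrist"); s=w["state"]; print(s["eef_pos"],s["eef_rot"],s["wrist_force"])
a=cv2.resize(w["image"][:150,120:380],None,fx=3,fy=3,interpolation=cv2.INTER_CUBIC); cv2.imwrite("pics/w4.png",a[:,:,::-1])
E
```

```text
[460.28791228 170.91487449   8.18972069] [-3.14145054e+00 -7.58218432e-04  1.09091775e-01] [-0.62569894  0.27987024 -2.0444406 ]
```

View pics/w4.png

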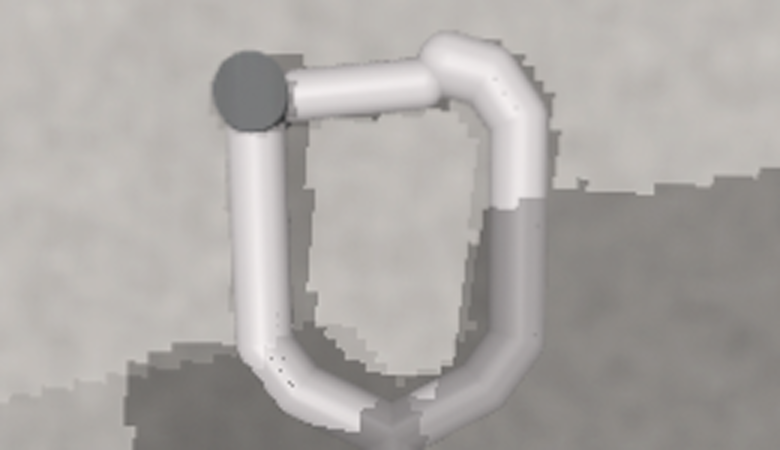

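The picture shows the hook clear, with the gate from (280,90) to (430,85) and the nose at (445,60); the bar is not in view yet. Advance gently.

Emit:
move_arm(dp=[[4, 0.5, -0.5], [4, 0.5, -0.5], [4, 0.5, -0.5], [2, 0.25, 0], [0, 0, 0]], rotation=[[0, 0, 0], [0, 0, 0], [0, 0, 0], [0, 0, 0], [0, 0, 0]], hand=[0, 0, 0, 0, 0])

```text
clock: 6.8
eef_pos: [473.8, 172.9, 5.9]
eef_rot: [3.142, 0.0, 0.11]
wrist_force: [1.0, -0.0, -1.7]
finger_gap: 21.9
finger_force: 44.8
```

Emit:
move_arm(dp=[[1, 0.12, 0], [1, 0.12, 0], [0, 0, 0]], rotation=[[0, 0, 0], [0, 0, 0], [0, 0, 0]], hand=[0, 0, 0])

```text
clock: 7.18
eef_pos: [475.8, 173.2, 6.0]
eef_rot: [-3.142, 0.0, 0.11]
wrist_force: [0.4, -0.3, -1.2]
finger_gap: 21.6
finger_force: 44.8
```

Emit:
move_arm(dp=[[1, 0.12, 0], [1, 0.12, 0], [0, 0, 0]], rotation=[[0, 0, 0], [0, 0, 0], [0, 0, 0]], hand=[0, 0, 0])

```text
clock: 7.55
eef_pos: [477.9, 173.4, 6.0]
eef_rot: [-3.142, -0.0, 0.11]
wrist_force: [0.5, 1.2, -1.7]
finger_gap: 22.0
finger_force: 44.8
```

```bash
python3 - <<'E'
from h import *
w=shot("wrist"); s=w["state"]; print(s["eef_pos"],s["eef_rot"],s["wrist_force"])
a=cv2.resize(w["image"][:150,120:380],None,fx=3,fy=3,interpolation=cv2.INTER_CUBIC); cv2.imwrite("pics/w5.png",a[:,:,::-1])
E
```

```text
[477.86720604 173.4322628    5.95800917] [-3.14158306e+00 -7.72746946e-05  1.09809613e-01] [ 0.4647928   1.1893522  -1.67132451]
```

View pics/w5.png

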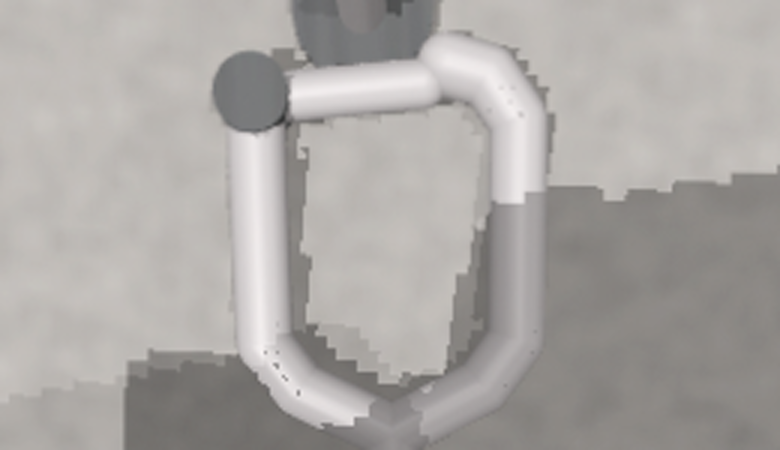

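The picture shows the bar at crop (362,15), just ahead of the gate and about 4.7 mm to +y of the hook's centre line; 3 is wanted. I'll shift the key about 1.7 mm to +y and go on feeling.

Emit:
move_arm(dp=[[-0.2, 1.7, 0], [1, 0.12, 0], [1, 0.12, 0], [0, 0, 0]], rotation=[[0, 0, 0], [0, 0, 0], [0, 0, 0], [0, 0, 0]], hand=[0, 0, 0, 0])

```text
clock: 8.1
eef_pos: [479.6, 175.3, 5.9]
eef_rot: [3.142, 0.0, 0.11]
wrist_force: [0.4, 0.2, -0.4]
finger_gap: 21.7
finger_force: 44.8
```

Emit:
move_arm(dp=[[1, 0.12, 0], [1, 0.12, 0], [0, 0, 0]], rotation=[[0, 0, 0], [0, 0, 0], [0, 0, 0]], hand=[0, 0, 0])

```text
clock: 8.48
eef_pos: [481.7, 175.6, 6.0]
eef_rot: [-3.142, -0.0, 0.11]
wrist_force: [0.1, -0.2, -0.8]
finger_gap: 21.9
finger_force: 44.8
```

Emit:
move_arm(dp=[[1, 0.12, 0], [1, 0.12, 0], [0, 0, 0]], rotation=[[0, 0, 0], [0, 0, 0], [0, 0, 0]], hand=[0, 0, 0])

```text
clock: 8.85
eef_pos: [483.5, 175.8, 5.9]
eef_rot: [3.142, 0.0, 0.11]
wrist_force: [-0.1, -0.2, -2.1]
finger_gap: 22.1
finger_force: 44.8
```

Emit:
move_arm(dp=[[1, 0.12, 0], [1, 0.12, 0], [0, 0, 0]], rotation=[[0, 0, 0], [0, 0, 0], [0, 0, 0]], hand=[0, 0, 0])

```text
clock: 9.22
eef_pos: [485.4, 176.1, 5.9]
eef_rot: [3.142, 0.0, 0.11]
wrist_force: [-2.3, 0.3, -1.7]
finger_gap: 21.9
finger_force: 44.8
```

Emit:
move_arm(dp=[[1, 0.12, 0], [1, 0.12, 0], [0, 0, 0]], rotation=[[0, 0, 0], [0, 0, 0], [0, 0, 0]], hand=[0, 0, 0])

```text
clock: 9.6
eef_pos: [487.6, 176.3, 5.9]
eef_rot: [-3.142, 0.0, 0.11]
wrist_force: [-4.2, 0.3, -1.1]
finger_gap: 21.5
finger_force: 44.8
```

```bash
python3 - <<'E'
from h import *
w=shot("wrist"); s=w["state"]; print(s["eef_pos"],s["eef_rot"],s["wrist_force"])
a=cv2.resize(w["image"][:150,120:380],None,fx=3,fy=3,interpolation=cv2.INTER_CUBIC); cv2.imwrite("pics/w6.png",a[:,:,::-1])
E
```

```text
[487.57615531 176.34661611   5.9077517 ] [-3.14156143e+00  1.00587474e-04  1.09831961e-01] [-4.18148319  0.34719876 -1.11835575]
```

View pics/w6.png

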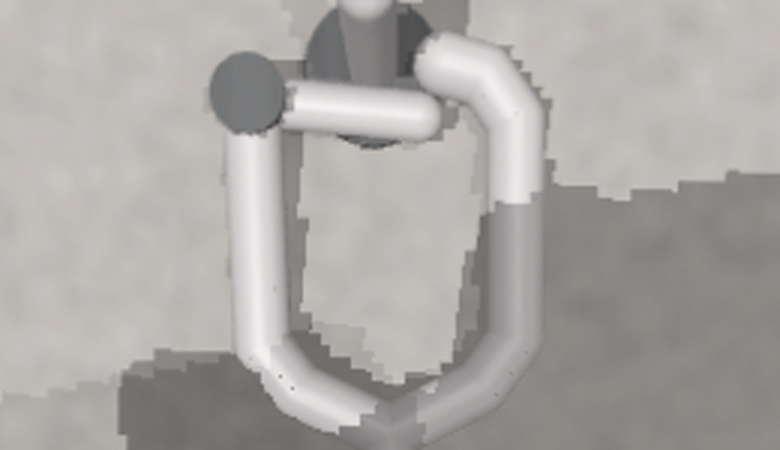

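The gate is swinging inward under the bar at (372,80), the nose is clear, and the force is about 4 N. Continue inward.

Emit:
move_arm(dp=[[1.5, 0.18, 0], [1.5, 0.18, 0], [1.5, 0.18, 0], [0, 0, 0]], rotation=[[0, 0, 0], [0, 0, 0], [0, 0, 0], [0, 0, 0]], hand=[0, 0, 0, 0])

```text
clock: 10.15
eef_pos: [492.1, 176.8, 5.9]
eef_rot: [3.142, 0.0, 0.11]
wrist_force: [-4.2, 1.3, -1.1]
finger_gap: 21.8
finger_force: 44.8
```

Emit:
move_arm(dp=[[1.5, 0.18, 0], [1.5, 0.18, 0], [1.5, 0.18, 0], [0, 0, 0]], rotation=[[0, 0, 0], [0, 0, 0], [0, 0, 0], [0, 0, 0]], hand=[0, 0, 0, 0])

```text
clock: 10.65
eef_pos: [496.4, 177.3, 5.8]
eef_rot: [3.141, 0.001, 0.11]
wrist_force: [-6.6, -0.1, -1.3]
finger_gap: 21.4
finger_force: 44.8
```

Emit:
move_arm(dp=[[1.5, 0.18, 0], [1.5, 0.18, 0], [1.5, 0.18, 0], [0, 0, 0]], rotation=[[0, 0, 0], [0, 0, 0], [0, 0, 0], [0, 0, 0]], hand=[0, 0, 0, 0])

```text
clock: 11.15
eef_pos: [500.8, 177.9, 5.7]
eef_rot: [3.142, 0.001, 0.11]
wrist_force: [-4.8, 1.7, -2.0]
finger_gap: 21.5
finger_force: 44.8
```

Emit:
move_arm(dp=[[1.5, 0.18, 0], [1.5, 0.18, 0], [1.5, 0.18, 0], [0, 0, 0]], rotation=[[0, 0, 0], [0, 0, 0], [0, 0, 0], [0, 0, 0]], hand=[0, 0, 0, 0])

```text
clock: 11.65
eef_pos: [505.4, 178.5, 5.8]
eef_rot: [-3.142, 0.001, 0.11]
wrist_force: [-6.0, 2.1, -2.5]
finger_gap: 21.6
finger_force: 44.9
```

Emit:
move_arm(dp=[[1.5, 0.18, 0], [1.5, 0.18, 0], [1.5, 0.18, 0], [0, 0, 0]], rotation=[[0, 0, 0], [0, 0, 0], [0, 0, 0], [0, 0, 0]], hand=[0, 0, 0, 0])

```text
clock: 12.15
eef_pos: [510.1, 179.2, 5.8]
eef_rot: [-3.141, 0.0, 0.11]
wrist_force: [-4.2, 1.1, -2.2]
finger_gap: 21.6
finger_force: 44.9
```

Emit:
move_arm(dp=[[1.5, 0.18, 0], [1.5, 0.18, 0], [1.5, 0.18, 0], [0, 0, 0]], rotation=[[0, 0, 0], [0, 0, 0], [0, 0, 0], [0, 0, 0]], hand=[0, 0, 0, 0])

```text
clock: 12.65
eef_pos: [514.8, 179.8, 6.0]
eef_rot: [-3.141, -0.001, 0.11]
wrist_force: [-2.7, 3.7, -2.3]
finger_gap: 21.6
finger_force: 44.9
```

Emit:
move_arm(dp=[[1.5, 0.18, 0], [1.5, 0.18, 0], [1.5, 0.18, 0], [0, 0, 0]], rotation=[[0, 0, 0], [0, 0, 0], [0, 0, 0], [0, 0, 0]], hand=[0, 0, 0, 0])

```text
clock: 13.15
eef_pos: [519.8, 180.4, 6.2]
eef_rot: [-3.141, -0.002, 0.11]
wrist_force: [0.3, 6.9, -2.8]
finger_gap: 21.3
finger_force: 45.0
```

The lateral force is rising as the bar rubs the side of the gate near its stop. I'll relieve it by shifting the key to +y.

Emit:
move_arm(dp=[[0, 1.5, 0], [0, 0, 0]], rotation=[[0, 0, 0], [0, 0, 0]], hand=[0, 0, 0])

```text
invalid input
```

Emit:
move_arm(dp=[[0, 1.5, 0], [0, 0, 0]], rotation=[[0, 0, 0], [0, 0, 0]], hand=[0, 0])

```text
clock: 13.4
eef_pos: [519.5, 181.4, 6.1]
eef_rot: [3.141, -0.001, 0.109]
wrist_force: [0.9, 0.7, -1.4]
finger_gap: 21.7
finger_force: 44.8
```

Emit:
move_arm(dp=[[1.5, 0.5, 0], [1.5, 0.5, 0], [0, 0, 0]], rotation=[[0, 0, 0], [0, 0, 0], [0, 0, 0]], hand=[0, 0, 0])

```text
clock: 13.78
eef_pos: [522.3, 182.5, 5.9]
eef_rot: [3.142, -0.0, 0.11]
wrist_force: [0.7, 0.2, -2.2]
finger_gap: 21.9
finger_force: 44.8
```

Emit:
move_arm(dp=[[1.5, 0.2, 0], [1.5, 0.2, 0], [0, 0, 0]], rotation=[[0, 0, 0], [0, 0, 0], [0, 0, 0]], hand=[0, 0, 0])

```text
clock: 14.15
eef_pos: [525.2, 183.0, 5.9]
eef_rot: [-3.142, -0.0, 0.11]
wrist_force: [-0.1, -0.0, -1.8]
finger_gap: 21.7
finger_force: 44.8
```

Forces are nil, so the gate has probably shut. Taking a look (picture 9).

```bash
python3 - <<'E'
from h import *
w=shot("wrist"); s=w["state"]; print(s["eef_pos"],s["wrist_force"])
a=cv2.resize(w["image"][:150,120:380],None,fx=3,fy=3,interpolation=cv2.INTER_CUBIC); cv2.imwrite("pics/w7.png",a[:,:,::-1])
E
```

```text
[525.18387637 183.00985086   5.94125105] [-0.11096485 -0.04935211 -1.82783348]
```

View pics/w7.png

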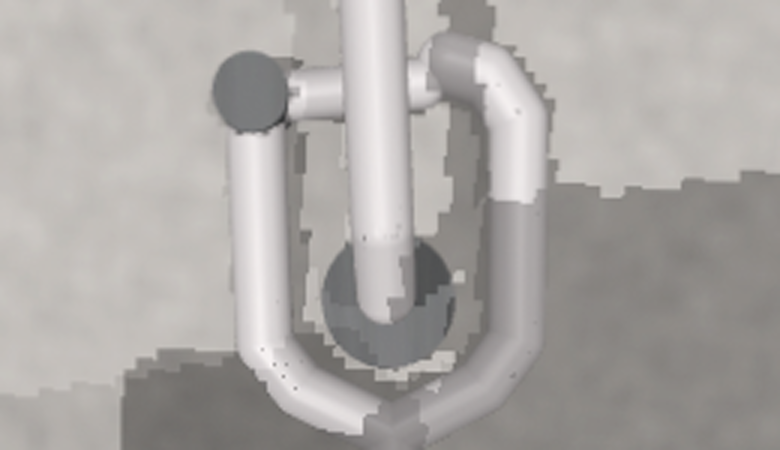

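The gate is shut behind the bar, which stands inside at (388,300). Now pull back slowly.

Emit:
move_arm(dp=[[-3, -0.36, 0], [-4, -0.48, 0], [-4, -0.48, 0], [-4, -0.48, 0], [-3, -0.36, 0], [-2, -0.24, 0], [-1, -0.12, 0], [0, 0, 0]], rotation=[[0, 0, 0], [0, 0, 0], [0, 0, 0], [0, 0, 0], [0, 0, 0], [0, 0, 0], [0, 0, 0], [0, 0, 0]], hand=[0, 0, 0, 0, 0, 0, 0, 0])

```text
clock: 15.2
eef_pos: [504.1, 180.5, 5.9]
eef_rot: [-3.142, -0.0, 0.11]
wrist_force: [0.1, 0.4, -1.4]
finger_gap: 21.7
finger_force: 44.8
```

Emit:
move_arm(dp=[[-0.5, -0.06, 0], [-0.5, -0.06, 0], [0, 0, 0]], rotation=[[0, 0, 0], [0, 0, 0], [0, 0, 0]], hand=[0, 0, 0])

```text
clock: 15.58
eef_pos: [503.1, 180.3, 5.9]
eef_rot: [3.142, 0.0, 0.11]
wrist_force: [1.1, 0.8, -2.1]
finger_gap: 21.9
finger_force: 44.8
```

Emit:
move_arm(dp=[[-0.5, -0.06, 0], [-0.5, -0.06, 0], [0, 0, 0]], rotation=[[0, 0, 0], [0, 0, 0], [0, 0, 0]], hand=[0, 0, 0])

```text
clock: 15.95
eef_pos: [502.1, 180.2, 6.0]
eef_rot: [3.142, -0.0, 0.11]
wrist_force: [0.7, -0.8, -1.4]
finger_gap: 21.6
finger_force: 44.8
```

Emit:
move_arm(dp=[[-0.5, -0.06, 0], [-0.5, -0.06, 0], [0, 0, 0]], rotation=[[0, 0, 0], [0, 0, 0], [0, 0, 0]], hand=[0, 0, 0])

```text
clock: 16.32
eef_pos: [501.0, 180.1, 5.9]
eef_rot: [-3.142, 0.0, 0.11]
wrist_force: [0.7, 0.3, -2.8]
finger_gap: 21.7
finger_force: 44.8
```

Emit:
move_arm(dp=[[-0.5, -0.06, 0], [-0.5, -0.06, 0], [0, 0, 0]], rotation=[[0, 0, 0], [0, 0, 0], [0, 0, 0]], hand=[0, 0, 0])

```text
clock: 16.7
eef_pos: [500.1, 180.0, 5.9]
eef_rot: [-3.142, -0.0, 0.11]
wrist_force: [-0.2, -0.7, -2.2]
finger_gap: 21.8
finger_force: 44.8
```

Emit:
move_arm(dp=[[-0.5, -0.06, 0], [-0.5, -0.06, 0], [0, 0, 0]], rotation=[[0, 0, 0], [0, 0, 0], [0, 0, 0]], hand=[0, 0, 0])

```text
clock: 17.08
eef_pos: [499.0, 179.9, 5.9]
eef_rot: [3.142, 0.0, 0.11]
wrist_force: [-0.3, -0.1, -2.0]
finger_gap: 21.7
finger_force: 44.8
```

Emit:
move_arm(dp=[[-0.5, -0.06, 0], [0, 0, 0]], rotation=[[0, 0, 0], [0, 0, 0]], hand=[0, 0])

```text
clock: 17.32
eef_pos: [498.7, 179.8, 6.0]
eef_rot: [-3.142, -0.0, 0.11]
wrist_force: [1.0, 0.1, -3.3]
finger_gap: 21.4
finger_force: 44.8
```

Emit:
move_arm(dp=[[-0.5, -0.06, 0], [0, 0, 0]], rotation=[[0, 0, 0], [0, 0, 0]], hand=[0, 0])

```text
clock: 17.58
eef_pos: [498.4, 179.8, 6.1]
eef_rot: [-3.142, -0.001, 0.11]
wrist_force: [3.2, 0.2, -2.4]
finger_gap: 21.4
finger_force: 44.8
```

Emit:
move_arm(dp=[[-0.5, -0.06, 0], [0, 0, 0]], rotation=[[0, 0, 0], [0, 0, 0]], hand=[0, 0])

```text
clock: 17.82
eef_pos: [498.2, 179.8, 6.2]
eef_rot: [-3.141, -0.002, 0.11]
wrist_force: [5.7, 0.5, -3.8]
finger_gap: 21.9
finger_force: 44.8
```

Emit:
move_arm(dp=[[-0.4, -0.05, 0], [0, 0, 0]], rotation=[[0, 0, 0], [0, 0, 0]], hand=[0, 0])

```text
clock: 18.08
eef_pos: [498.1, 179.8, 6.3]
eef_rot: [-3.141, -0.002, 0.11]
wrist_force: [7.8, 1.0, -4.5]
finger_gap: 21.6
finger_force: 44.8
```

Emit:
move_arm(dp=[[0, 0, 0], [0, 0, 0], [0, 0, 0], [0, 0, 0], [0, 0, 0], [0, 0, 0], [0, 0, 0], [0, 0, 0]], rotation=[[0, 0, 0], [0, 0, 0], [0, 0, 0], [0, 0, 0], [0, 0, 0], [0, 0, 0], [0, 0, 0], [0, 0, 0]], hand=[0, 0, 0, 0, 0, 0, 0, 0])

```text
clock: 19.08
eef_pos: [498.1, 179.8, 6.3]
eef_rot: [-3.141, -0.002, 0.11]
wrist_force: [7.8, 1.0, -4.0]
finger_gap: 21.7
finger_force: 44.8
```

Tug held. Slacken forward 12 mm, then lower onto the desk.

Emit:
move_arm(dp=[[2, 0.24, 0], [4, 0.48, 0], [4, 0.48, 0], [3, 0.36, 0], [0, 0, -1], [0, 0, -0.7], [0, 0, -0.5], [0, 0, 0]], rotation=[[0, 0, 0], [0, 0, 0], [0, 0, 0], [0, 0, 0], [0, 0, 0], [0, 0, 0], [0, 0, 0], [0, 0, 0]], hand=[0, 0, 0, 0, 0, 0, 0, 0])

```text
clock: 20.08
eef_pos: [510.1, 181.2, 3.7]
eef_rot: [3.142, 0.0, 0.11]
wrist_force: [-0.0, -0.7, -1.5]
finger_gap: 21.7
finger_force: 44.8
```

Emit:
move_arm(dp=[[0, 0, -0.3], [0, 0, 0], [0, 0, 0]], rotation=[[0, 0, 0], [0, 0, 0], [0, 0, 0]], hand=[0, 0, 0])

```text
clock: 20.45
eef_pos: [510.2, 181.2, 3.5]
eef_rot: [3.142, -0.0, 0.11]
wrist_force: [-0.9, -0.2, 0.4]
finger_gap: 21.6
finger_force: 44.8
```

Emit:
move_arm(dp=[[0, 0, 0], [0, 0, 0], [0, 0, 0], [0, 0, 0], [0, 0, 0], [0, 0, 0]], rotation=[[0, 0, 0], [0, 0, 0], [0, 0, 0], [0, 0, 0], [0, 0, 0], [0, 0, 0]], hand=[0.28, 0.3, 0.4, 0.6, 0.6, 0.6])

```text
clock: 21.2
eef_pos: [510.2, 181.2, 3.4]
eef_rot: [3.142, -0.0, 0.11]
wrist_force: [-1.2, -1.6, -0.9]
finger_gap: 56.4
finger_force: 0.0
```

Emit:
move_arm(dp=[[0, 0, 10], [0, 0, 25], [-10, 0, 40], [-15, -5, 45], [-15, -5, 45], [0, 0, 0], [0, 0, 0], [0, 0, 0]], rotation=[[0, 0, 0], [0, 0, 0], [0, 0, 0], [0, 0, 0], [0, 0, 0], [0, 0, 0], [0, 0, 0], [0, 0, 0]], hand=[0.6, 0.6, 0.6, 0.6, 0.6, 0.6, 0.6, 0.6])

```text
clock: 22.2
eef_pos: [469.9, 171.1, 167.4]
eef_rot: [3.141, 0.002, 0.11]
wrist_force: [-0.1, 0.4, -0.7]
finger_gap: 56.0
finger_force: 0.0
```

```bash
python3 - <<'E'
from h import *
w=shot("wrist"); s=w["state"]; print(s["eef_pos"],s["wrist_force"])
a=cv2.resize(w["image"][:240,100:400],None,fx=2.5,fy=2.5,interpolation=cv2.INTER_CUBIC); cv2.imwrite("pics/w8.png",a[:,:,::-1])
E
```

```text
[469.90944788 171.12883921 167.36637937] [-0.13938332  0.44836524 -0.70873913]
```

View pics/w8.png

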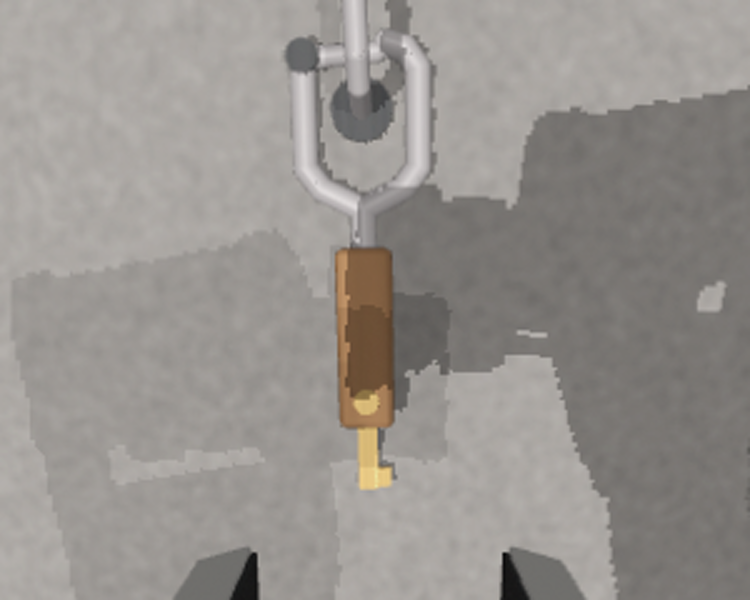

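The key lies flat and free of the fingers, with the bar at (362,110) inside the hook and the gate shut. Handing in.

```bash
python3 -c "
from cell import manip; print(manip.sign_off())"
```

```text
the job is handed in; nothing more can be done
None
```

The key is clipped on the eye with its gate shut; it held a tug of about 8 N for a second, was let go lying flat and slack, and the job is handed in (no verdict was shown).

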